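# Wiggle a stamp out of its case and close the case

### The job

Wiggle the flat-handled wooden stamp out of its tight cutout by its handle, without pulling the foam insert up with it, and set it down standing upright on the round plaster bat with its whole foot on the plaster. Then break the case's locked lid stay at its knuckle and lower the lid gently until it is fully shut, leaving the other stamp and the things around where they are.

Things in the scene. Friction and masses are not known exactly. Their poses are not given: they have to be found in the camera images.
- case: Open plywood case fixed to the table: outside 240 mm (its x) by 200 mm (its y), rim 105 mm up, walls and floor 8 mm. Origin: centre of its underside; y points away from the lid hinge, z up. The lid is hinged on the -y rim and starts open, almost upright. The lid stay is outside the +x end wall.
- insert (a joint): Height (m) by which the dark foam insert is lifted: 0 = home, its top 54 mm above the table. Only about 12 N lifts it; it drops back by itself. A straight pull on a stamp takes 15 to 21 N and brings it up. Twisting the stamp to and fro about its upright axis while pulling slowly (2 to 3 mm of rise per 0.3 rad twist) uses up most of the foam's grip, and the insert stays down.
- cutout0 (a point): Floor centre (8 mm above the table) of one of two square cutouts in the foam, 46 mm deep; springy foam cheeks on its +y and -y sides pinch the 44 mm round foot of a stamp. At case x = -55 mm, y = +25 mm. Axes as the case.
- cutout1 (a point): Floor centre of the other cutout, alike, at case x = +45 mm, y = +25 mm. Which stamp stands in which cutout varies.
- stamp_centre (a point): Centre of the flat-handled stamp, plain wood, 97 mm tall, about 0.1 kg; 48.5 mm above its underside. Foot: round, 44 mm diameter, 50 mm tall, standing on the case floor in one of the cutouts. z runs from foot to handle, x along the handle's width, y across its thickness.
- stamp_handle (a point): Middle of its flat-sided handle, 75 mm above the foot's underside; the handle spans 50 to 97 mm above it, 24 mm thick along this y (grip here), 36 mm wide along x. At the start it protrudes 51 mm above the foam, its thin way within 15 degrees of the case's y.
- stamp: The same flat-handled stamp; origin at the centre of the underside of its foot, axes as stamp_centre.
- knob_stamp_centre (a point): Centre (48 mm up) of the other stamp, which stays in the case: same wood and foot, but with a 36 mm round ball for a handle, 96 mm tall.
- bat_top (a point): Centre of the flat top of a round white plaster bat, 180 mm diameter, 20 mm thick, fixed on the table; z up.
- knuckle (a point): Middle of the lid stay's knuckle: black round boss, 24 mm diameter, 26 mm long along the case's x, off the case's +x end. Two 89 mm steel links meet here: one down to the rim (case y = +30 mm), one up to the lid, 130 mm from its hinge. They start a little past straight, the knuckle bulging up and away from the hinge by 9 mm, so the lid cannot be pushed shut.
- stay (a joint): Angle (rad) of the stay's lower link about its rim pivot: 0 = locked, 0.10 = dead centre, above 0.2 = broken, about 0.93 with the lid shut. It grows as the knuckle is pushed towards the hinge and down (at first 0.8 along case -y, 0.6 down; 30 mm gives 0.35) with a few N. The lid then stays where it is, and the stay folds along as the lid is lowered.
- lid (a joint): Angle (rad) by which the lid has been lowered: 0 = open as at the start (86 degrees above level), 1.5 = shut, lying on the rim. The hinge is stiff: the lid stays where it is left and about 2 to 5 N on its outer face near the free edge moves it.
- lid_hinge (a point): Middle of the lid's hinge line, at the top of the case's -y rim, 105 mm above the table; the line runs along the case's x axis.
- lid_edge (a point): Middle of the lid's free edge, on its outer face. The lid is a plywood panel 240 mm long, 200 mm from the hinge line to this edge and 10 mm thick; its inner face passes through the hinge line. The point's y points from the hinge to the edge, its z out of the outer face (the top when shut).
- mug_centre (a point): Bystander: white mug, 80 mm diameter, 90 mm tall; its centre.
- beaker_centre (a point): Bystander: clear plastic beaker, 70 mm diameter, 100 mm tall; its centre.
- paddle: Bystander: a 200 mm spatula lying on the table; origin under its middle.
There are look-alikes about, which are no part of the job. Leave any blue look-alike of the stamp alone.

How it is judged:
By the outcome, as a careful person would: the job done as asked, in the order asked, and still so for the second after the job is handed in, with the robot touching nothing.
It also fails if it takes over 72 s, if anything falls off the work surface, if the arm or the gripper's body presses on something with over 40 N, if the wrist force passes 120 N, or if a joint passes its speed limit or range.

### The arm

A 6-joint arm with a two-finger parallel gripper is mounted at the origin on the work surface. World frame = base frame: x ahead of the robot, y to its left, z up, the work surface at z = 0. Lengths are in m, angles in rad, forces in N, time in s.
With the tool pointing down it reaches from about 0.375 to 0.975 m from the base axis. Payload 3.8 kg.
Tool frame: the origin (TCP) lies on the mounting face of the last link; the fingertips stand 173 mm ahead of it and the grasp point (between the pads) lies 155 mm ahead of it; z points along the fingers, y is the line along which they close (so a half turn about z gives the same grasp; the last joint's range is limited). The gripper opens to 85 mm and grips with 20 to 120 N. Pads are 22 mm wide; open, the fingers measure 114 mm over their backs; the gripper's body (76 mm by 85 mm) begins 54 mm behind the grasp point. The pads swing forward as they close: fully open they stand 13 mm farther back than shut.
Start: joints at [1.3, 0.264, 1.604, -0, 1.274, -0.037], TCP at [0.156, 0.657, 0.405] pointing down, gripper open.
Joint ranges: [-2.63, 2.63], [-0.94, 2.18], [0.31, 2.57], [-1.31, 4.45], [0, 2.66], [-2.55, 2.55]. Speed limits (rad/s): [2.57, 2.57, 3.14, 3.14, 3.14, 3.14].

### API

Orientations are given as a rotation vector (axis times angle).
In Python, from workcell import bot gives the robot as it stands.
- The arm moves only by the tool drive_tool, never from a script. Its argument "increments" is a list of rows, each an object with "delta_pos": the shift along the tool's x, y, z in mm, a list of three; "turn": the turn about the tool's z in rad; "jaw": the opening, from -1 (shut) to 1 (fully open). A call has 1 to 8 rows; each row shifts and turns the commanded pose from where the row before left it, along the tool's axes as they then stand; what a row does not reach is not made up. A row lasts 1/12 s, in which the tool goes at most 41.7 mm and 7.16 degrees, less where a joint would pass 70% of its speed; a pose out of reach is approached as far as the arm can. A call is refused whole if a number of a shift passes 41.7 or a number of a turn 0.125, either way. A call with a gripper value outside its range is refused whole. The fingers move at their own pace and stop on an object; "grip_force" is the grip in N (left out, the last holds). Time passes only in rows, so rows that do not move let the fingers close. It gives the time, the measured TCP pose, the force, the opening and the grip force at its end, in the units of the state.
- bot.read_state(): the state, without advancing time (a new reading comes with each control period).
- bot.read_camera(name): name is "side" or "top"; returns a dict with "pixels" (420x560x3 uint8, red, green, blue), "fovy" (degrees; the focal length in pixels is half the picture's height over the tangent of half this angle, whatever the lens; pixels are square), "cx", "cy" (the principal point, pixels), "k1" (the pictures are not rectified: a ray, as slopes to the right and down, at radius r is drawn at 1 + k1 r^2 times it, then the intrinsics apply), "camera_from_world" (4x4, takes a point from world to camera coordinates). Camera axes: x right, y down, z forward; pixel columns grow to the right and rows downward; lengths in m; the calibration is good to about 2 mm. A picture is of the moment at which its call begins. There is no depth.
- bot.finish_job(): hands the job in; it is judged then, once.
The state is a dict: "time": time; "q": joint angles; "joint_vel": joint speeds; "joint_torque": joint torques, N m; "tool_pos": TCP position; "tcp_rot": TCP orientation; "wrist_force": force on the tool from outside, world axes, zero at the start; "torque": the same for the moment, N m; "width": opening from 0.0 (shut) to 1.0 (fully open); "grip_force": force on a finger pad.
Only numpy, scipy, OpenCV 4.12 (cv2) and the standard library are available. Lean on these libraries where they do the work, as an engineer would, in place of code of your own. Each camera call takes 0.05 s, during which the arm holds its last target. There are 200 camera calls.

## Working session

There is one attempt and no reset: what is moved stays moved. The work goes in short steps, Python scripts to look and compute and a tool call to move; the robot and the scene stay as the last step left them, time stands still between calls to the robot, and variables do not carry over. Pictures are saved under pics/ and viewed, at most 10 in all, crops included, and the job is handed in when it is done.

Besides the shell and the picture viewer there is one more tool, called after "Request:" as name(argument=value, ...) on one line, values as JSON. drive_tool: Moves the arm, as the interface text tells. Its arguments: {"type":"object","properties":{"increments":{"type":"array"},"grip_force":{"type":"number"}},"required":["increments"]}

```bash
mkdir -p pics
cat > h.py <<'E'
import numpy as np, cv2, json
from scipy.spatial.transform import Rotation as R
from workcell import bot
def shot(name,fn=None):
    c=bot.read_camera(name)
    if fn: cv2.imwrite('pics/'+fn,cv2.cvtColor(c['pixels'],cv2.COLOR_RGB2BGR))
    return c
def K(c):
    f=c['pixels'].shape[0]/2/np.tan(np.radians(c['fovy'])/2); return f
def ray(c,u,v):
    f=K(c); d=np.array([(u-c['cx'])/f,(v-c['cy'])/f]); s=d.copy()
    for _ in range(30): s=d/(1+c['k1']*(s@s))
    T=np.array(c['camera_from_world']); Rm=T[:3,:3]
    return -Rm.T@T[:3,3], Rm.T@np.array([s[0],s[1],1])
def onz(c,u,v,z):
    o,d=ray(c,u,v); return o+d*(z-o[2])/d[2]
def proj(c,p):
    T=np.array(c['camera_from_world']); q=T[:3,:3]@np.asarray(p)+T[:3,3]; s=q[:2]/q[2]
    s=s*(1+c['k1']*(s@s)); return s*K(c)+[c['cx'],c['cy']]
def tri(a,b):
    (o1,d1),(o2,d2)=a,b; A=np.stack([d1,-d2],1); t=np.linalg.lstsq(A,o2-o1,rcond=None)[0]
    p,q=o1+d1*t[0],o2+d2*t[1]; return (p+q)/2,np.linalg.norm(p-q)
E
python3 - <<'E'
from h import *
import pickle
o={}
for n in('top','side'):
    c=shot(n); o[n]=c
    cv2.imwrite(f'pics/{n}0.png',cv2.cvtColor(c['pixels'],cv2.COLOR_RGB2BGR))
    print(n,K(c),c['cx'],c['cy'],c['k1'],ray(c,280,210))
pickle.dump(o,open('c0.pkl','wb'));s=bot.read_state();print(s)
E
```

```text
top 539.6986598911666 284.8550183532162 215.01692492446432 0.056377184512546176 (array([ 0.38658959, -0.06325754,  1.76011937]), array([ 0.11845135,  0.03058968, -0.99257286]))
side 541.1471962801435 275.08046355684525 204.95974237253188 0.02212332838219212 (array([-0.3350439 , -0.13876311,  1.05789701]), array([ 0.70092918,  0.07364567, -0.70953788]))
{'time': 0.1, 'q': array([ 1.30010485e+00,  2.64663131e-01,  1.60527510e+00,  1.40196110e-06,
        1.27371615e+00, -3.69023577e-02]), 'joint_vel': array([ 0.00126428, -0.00304739, -0.00318911,  0.00145965,  0.00123366,
        0.00177115]), 'joint_torque': array([-2.21815635e-04, -5.16710222e+01, -3.68590379e+01, -1.28597821e-04,
        6.38480647e-03, -3.58778095e-05]), 'tool_pos': array([0.15628983, 0.65632163, 0.40347572]), 'tcp_rot': array([-0.36636278, -3.1198365 ,  0.00319968]), 'wrist_force': array([-0.20952709, -0.52958506, -0.16833567]), 'torque': array([ 0.00282414,  0.03196166, -0.05768946]), 'grip_force': 0.0, 'width': 0.9990117021050092}
```

View pics/top0.png

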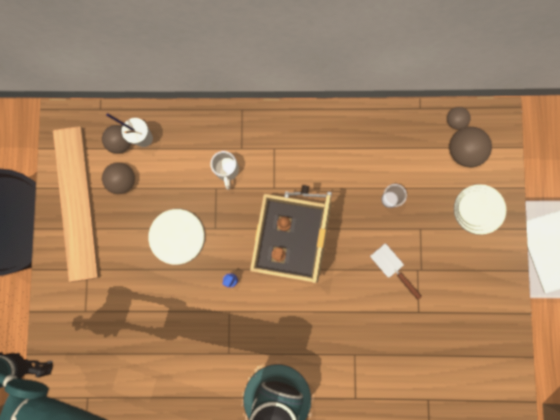

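View pics/side0.png

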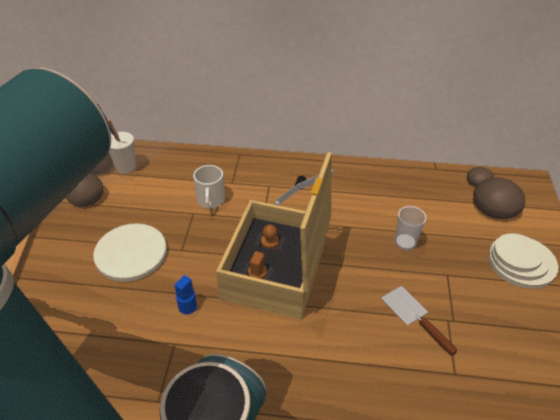

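The top view shows the open case at about (290,235) with its hinge on the right, that is world -y. The flat stamp is in the near cutout at (279,255) and the knob stamp at (285,223). The knuckle is at (305,190), the bat at (177,237), the mug at (224,165), the beaker at (395,196), the paddle at (395,270) and the blue look-alike at (230,280). The side view agrees. I'll zoom in on the case in both pictures.

Run:
```python
from h import *
import pickle
o=pickle.load(open('c0.pkl','rb'))
a=o['top']['pixels'][180:290,235:345]; b=o['side']['pixels'][150:315,205:345]
a=cv2.resize(a,(500,500),interpolation=cv2.INTER_CUBIC)
b=cv2.resize(b,None,fx=500/165,fy=500/165,interpolation=cv2.INTER_CUBIC)[:, :300*2]
cv2.imwrite('pics/z0.png',cv2.cvtColor(np.hstack([a,b[:, :300]]),cv2.COLOR_RGB2BGR)) if False else None
w=np.hstack([cv2.resize(a,(400,400)),cv2.resize(o['side']['pixels'][150:315,205:345],(340,400),interpolation=cv2.INTER_CUBIC)])
cv2.imwrite('pics/z0.png',cv2.cvtColor(w,cv2.COLOR_RGB2BGR))
# bat
c=o['top'];hsv=cv2.cvtColor(c['pixels'],cv2.COLOR_RGB2HSV)
m=((hsv[...,1]<60)&(hsv[...,2]>170)).astype(np.uint8)
n,l,st,ce=cv2.connectedComponentsWithStats(m)
for i in range(1,n):
    if st[i,4]>60: print(st[i],ce[i],onz(c,*ce[i],0.02))
# dark boss
m=(hsv[...,2]<45).astype(np.uint8); m[:180]=0;m[200:]=0;m[:,:290]=0;m[:,320:]=0
n,l,st,ce=cv2.connectedComponentsWithStats(m);print(st[1:],ce[1:])
c=o['side'];h2=cv2.cvtColor(c['pixels'],cv2.COLOR_RGB2HSV)
m=(h2[...,2]<45).astype(np.uint8);m[:170]=0;m[200:]=0;m[:,:285]=0;m[:,315:]=0
n,l,st,ce=cv2.connectedComponentsWithStats(m);print(st[1:],ce[1:])
```

```text
[122 118  26  25 458] [135.1768559  130.44323144] [0.85869824 0.46970542 0.02      ]
[211 151  26  37 456] [224.51096491 166.92763158] [0.73652153 0.17298855 0.02      ]
[382 184  21  23 219] [390.08219178 197.46575342] [ 0.63508281 -0.36581558  0.02      ]
[ 455  185   51   49 2001] [479.76911544 209.02248876] [ 0.59733704 -0.64930216  0.02      ]
[ 526  201   34   97 3104] [543.42106959 247.47680412] [ 0.47520653 -0.84056114  0.02      ]
[ 149  209   55   55 2412] [176.04933665 236.21268657] [0.50874026 0.32664043 0.02      ]
[371 244  32  33 597] [386.57286432 260.18425461] [ 0.43280104 -0.3508353   0.02      ]
[275 403  21  17  77] [285.98701299 409.76623377] [-0.02928221 -0.03055917  0.02      ]
[] []
[[297 176   8   7  31]] [[300.29032258 178.96774194]]
```

View pics/z0.png

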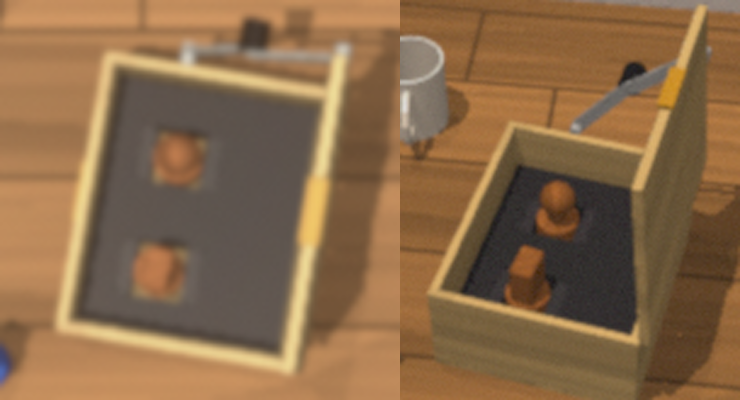

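The zoom shows the rim's outer corners at about top-image pixels (264.7,194.3), (250.7,270.2) and (316.1,282.3). The flat stamp is in the near cutout and the boss is at about (305,189). I'll fit the case pose and check it against the known sizes.

Run:
```python
from h import *
import pickle
o=pickle.load(open('c0.pkl','rb'));c=o['top'];s=o['side']
P=np.array([onz(c,*p,.105)[:2] for p in [(264.7,194.3),(250.7,270.2),(316.1,282.3)]])
print(P,np.linalg.norm(P[0]-P[1]),np.linalg.norm(P[2]-P[1]))
q=np.array([[.12,.1],[-.12,.1],[-.12,-.1]])
# rigid fit
a=P-P.mean(0);b=q-q.mean(0)
yaw=np.arctan2((b[:,0]*a[:,1]-b[:,1]*a[:,0]).sum(),(a*b).sum())
Rm=np.array([[np.cos(yaw),-np.sin(yaw)],[np.sin(yaw),np.cos(yaw)]])
t=P.mean(0)-Rm@q.mean(0);print('case',t,'yaw',yaw, (P-(q@Rm.T+t))*1000)
W=lambda x,y,z:np.r_[Rm@[x,y]+t,z]
k,e=tri(ray(c,305.1,189.4),ray(s,300.4,179.5));print('knuckle',k,e,'case frame',Rm.T@(k[:2]-t))
print('bat',onz(c,176.0,236.2,.02),'cut0',W(-.055,.025,.008),'cut1',W(.045,.025,.008))
for n,p in dict(hand=W(-.055,.025,.105),foot=W(-.055,.025,.058)).items(): print(n,proj(c,p),proj(s,p))
# stamp masks (reddish wood)
for n,cc,roi in(('top',c,(210,267,265,300)),('side',s,(215,285,235,290))):
    h=cv2.cvtColor(cc['pixels'],cv2.COLOR_RGB2HSV);m=((h[...,1]>140)&(h[...,2]>70)&(h[...,0]<14)).astype(np.uint8)
    z=np.zeros_like(m);z[roi[0]:roi[1],roi[2]:roi[3]]=1;n_,l,st,ce=cv2.connectedComponentsWithStats(m*z)
    print(n,[(st[i].tolist(),ce[i].round(1).tolist()) for i in range(1,n_) if st[i,4]>15])
# lid edge orange patch side
np.save('case.npy',np.r_[t,yaw])
# lid upper edge expectation
for x in(-.12,.12): 
    p=W(x,-.1+.2*np.cos(np.radians(86)),.105+.2*np.sin(np.radians(86)));print(proj(c,p),proj(s,p))
```

```text
[[ 0.6331308   0.03539218]
 [ 0.3989834   0.07656782]
 [ 0.36295631 -0.12275897]] 0.23774027273071088 0.20255646576728736
case [ 0.49878417 -0.04323964] yaw -0.17058830472864286 [[-0.88779072  0.4547765 ]
 [ 1.48122707  0.88750175]
 [-0.59343635 -1.34227825]]
knuckle [ 0.63550303 -0.0869587   0.18567656] 0.00317437381073982 case frame [ 0.14215623 -0.01987479]
bat [0.50878135 0.32680118 0.02      ] cut0 [ 0.44882655 -0.0092656   0.008     ] cut1 [ 0.54737505 -0.02624181  0.008     ]
hand [278.86441594 253.87663368] [258.92256572 257.501936  ]
foot [279.34901443 254.44028089] [259.31571551 270.41703672]
top [([278, 218, 11, 12, 108], [283.5, 223.4]), ([273, 248, 11, 13, 112], [278.1, 253.9])]
side [([261, 225, 18, 23, 275], [269.5, 236.5]), ([248, 251, 19, 27, 303], [257.1, 265.3])]
[313.13173098 282.24618538] [302.09974888 228.1738545 ]
[327.84323185 194.61550881] [329.53845443 151.5219571 ]
```

Run:
```python
from h import *
import pickle
o=pickle.load(open('c0.pkl','rb'))
f=lambda n,y,x:cv2.resize(o[n]['pixels'][y:y+40,x:x+40],(400,400),interpolation=cv2.INTER_CUBIC)
w=np.hstack([f('top',235,259),f('side',243,238)])
cv2.imwrite('pics/z1.png',cv2.cvtColor(cv2.convertScaleAbs(w,alpha=1.3),cv2.COLOR_RGB2BGR))
c,t=o['top'],np.load('case.npy')
for a in (-15,0,15):
  y=t[2]+np.radians(a);ex=np.array([np.cos(y),np.sin(y)]);ey=np.array([-ex[1],ex[0]]);p0=np.array([.4488,-.0093])
  for n,ox,oy in(('top',259,235),('side',238,243)):
    print(a,n,[((proj(o[n],np.r_[p0+ex*i*.018+ey*j*.012,.105])-[ox,oy]+.5)*10-(0 if n=='top' else -400)*np.array([1,0])).round().astype(int).tolist() for i,j in((1,1),(1,-1),(-1,-1),(-1,1))])
```

```text
-15 top [[193, 124], [264, 157], [214, 264], [143, 231]]
-15 side [[613, 78], [701, 120], [616, 224], [527, 181]]
0 top [[175, 129], [252, 143], [232, 259], [155, 245]]
0 side [[589, 81], [688, 104], [641, 221], [539, 197]]
15 top [[160, 139], [238, 132], [248, 249], [170, 256]]
15 side [[566, 89], [670, 91], [664, 213], [557, 211]]
```

View pics/z1.png

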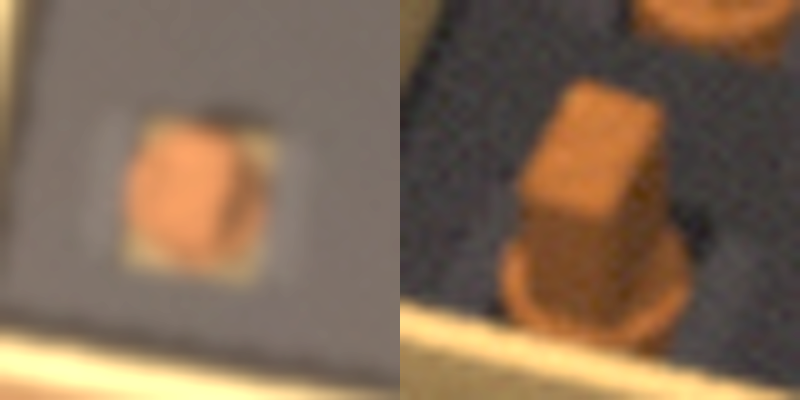

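```bash
cat >> h.py <<'E'
ct=np.load('case.npy')
def W(x,y,z):
    c,s=np.cos(ct[2]),np.sin(ct[2]); return np.array([ct[0]+c*x-s*y,ct[1]+s*x+c*y,z])
def C(p):
    c,s=np.cos(ct[2]),np.sin(ct[2]); d=np.asarray(p)[:2]-ct[:2]; return np.array([c*d[0]+s*d[1],-s*d[0]+c*d[1],p[2]])
def go(p,off=.155,s=None):
    s=s or bot.read_state(); M=R.from_rotvec(s['tcp_rot']).as_matrix()
    d=M.T@(np.asarray(p)-(s['tool_pos']+M[:,2]*off))*1000; ya=np.arctan2(M[1,1],M[0,1]); return d.round(1),round(ya,3)
E
python3 - <<'E'
from h import *
import pickle
o=pickle.load(open('c0.pkl','rb'))
p,e=tri(ray(o['top'],277.3,253.7),ray(o['side'],256.75,257.2));print(p,e,C(p))
print(go([p[0],p[1],.2]),go([p[0],p[1],.085]))
E
```

```text
[ 0.44934913 -0.00432271  0.10473712] 0.0002809720556511585 [-0.05532411  0.02995986  0.10473712]
(array([-438.2, -574.4,   49.6]), np.float64(1.337)) (array([-438.2, -574.1,  164.6]), np.float64(1.337))
```

Request:
drive_tool(increments=[{"delta_pos": [-24,-32,0],"turn": 0,"jaw": 1},{"delta_pos": [-24,-32,0],"turn": 0,"jaw": 1},{"delta_pos": [-24,-32,0],"turn": 0,"jaw": 1},{"delta_pos": [-24,-32,0],"turn": 0,"jaw": 1},{"delta_pos": [-24,-32,0],"turn": 0,"jaw": 1},{"delta_pos": [-24,-32,0],"turn": 0,"jaw": 1},{"delta_pos": [-24,-32,0],"turn": 0,"jaw": 1},{"delta_pos": [-24,-32,0],"turn": 0,"jaw": 1}])

```text
time: 0.77
tool_pos: [0.2839, 0.3611, 0.4042]
tcp_rot: [-0.365, -3.12, 0.001]
wrist_force: [1.3, -0.1, 0.3]
width: 1.002
grip_force: 0.0
```

Request:
drive_tool(increments=[{"delta_pos": [-24,-32,0],"turn": 0,"jaw": 0.6},{"delta_pos": [-24,-32,0],"turn": 0,"jaw": 0.6},{"delta_pos": [-24,-32,0],"turn": 0,"jaw": 0.6},{"delta_pos": [-24,-32,0],"turn": 0,"jaw": 0.6},{"delta_pos": [-24,-32,0],"turn": 0,"jaw": 0.6},{"delta_pos": [-24,-32,0],"turn": 0,"jaw": 0.6},{"delta_pos": [-24,-30,0],"turn": 0,"jaw": 0.5},{"delta_pos": [0,0,0],"turn": 0,"jaw": 0.5}])

```text
time: 1.43
tool_pos: [0.3976, 0.1031, 0.4046]
tcp_rot: [0.377, 3.117, -0.005]
wrist_force: [0.5, 0.1, 0.1]
width: 0.751
grip_force: 0.0
```

Run:
```python
from h import *
s=bot.read_state();print(s['time'],s['q'].round(3),s['width'],s['wrist_force'],go([.4493,-.0043,.085]))
```

```text
1.4333 [ 0.194 -0.259  2.128 -0.004  1.271 -1.134] 0.7510643458004805 [0.45858549 0.11019288 0.10163118] (array([-75.2, -91. , 165. ]), np.float64(1.33))
```

Request:
drive_tool(increments=[{"delta_pos": [-25,-30,0],"turn": -0.03,"jaw": 0.5},{"delta_pos": [-25,-30,10],"turn": 0,"jaw": 0.5},{"delta_pos": [-25,-31,20],"turn": 0,"jaw": 0.5},{"delta_pos": [0,0,25],"turn": 0,"jaw": 0.5},{"delta_pos": [0,0,25],"turn": 0,"jaw": 0.5},{"delta_pos": [0,0,0],"turn": 0,"jaw": 0.5}])

```text
time: 1.93
tool_pos: [0.4461, 0.0053, 0.3205]
tcp_rot: [-0.321, -3.114, 0.001]
wrist_force: [-0.6, 0.1, -0.3]
width: 0.751
grip_force: 0.0
```

Run:
```python
from h import *
s=bot.read_state();print(s['time'],s['q'].round(3),s['width'],s['wrist_force'],go([.4493,-.0043,.085]))
```

```text
1.9333 [-0.044 -0.102  2.16   0.     1.094 -1.409] 0.7510593499082507 [-0.62651951  0.13763335 -0.26988007] (array([-7.5, -8.4, 80.5]), np.float64(1.365))
```

Request:
drive_tool(increments=[{"delta_pos": [-7,-8,10],"turn": 0,"jaw": 0.5},{"delta_pos": [0,0,20],"turn": 0,"jaw": 0.4},{"delta_pos": [0,0,20],"turn": 0,"jaw": 0.3},{"delta_pos": [0,0,15],"turn": 0,"jaw": 0.2},{"delta_pos": [0,0,10],"turn": 0,"jaw": 0.1},{"delta_pos": [0,0,5],"turn": 0,"jaw": 0},{"delta_pos": [0,0,0],"turn": 0,"jaw": 0}])

```text
time: 2.52
tool_pos: [0.4539, -0.0033, 0.2457]
tcp_rot: [-0.318, -3.125, 0.0]
wrist_force: [-0.6, 0.1, 0.0]
width: 0.504
grip_force: 0.0
```

Run:
```python
from h import *
c=shot('top');d=shot('side');s=bot.read_state();print(s['time'],s['width'],s['wrist_force'],go([.4493,-.0043,.085]))
w=np.hstack([cv2.resize(c['pixels'][210:290,240:320],(400,400),interpolation=cv2.INTER_CUBIC),cv2.resize(d['pixels'][200:300,210:310],(400,400),interpolation=cv2.INTER_CUBIC)])
cv2.imwrite('pics/g.png',cv2.cvtColor(w,cv2.COLOR_RGB2BGR))
```

```text
2.6167 0.5032103713414922 [ 0.84358417 -0.22670729 -0.66268581] (array([ 5.2, -1.9,  6.9]), np.float64(1.368))
```

View pics/g.png

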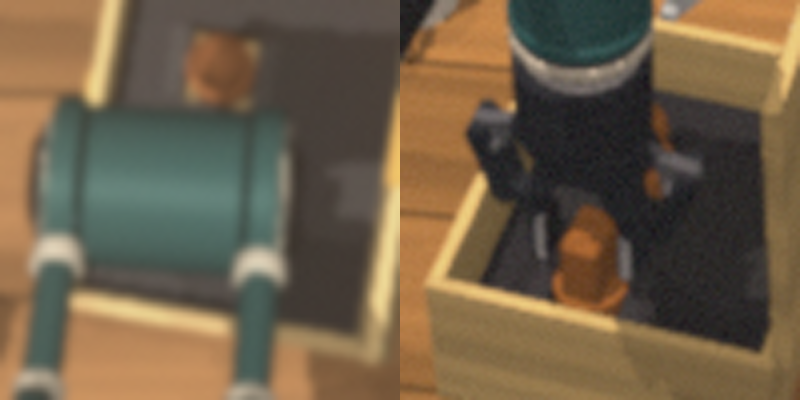

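The side crop shows the pads on either side of the stamp's handle at about (590,245). The small remaining offset gets corrected, then the gripper closes.

Request:
drive_tool(increments=[{"delta_pos": [5,-2,4],"turn": 0,"jaw": 0},{"delta_pos": [0,0,3],"turn": 0,"jaw": -0.2},{"delta_pos": [0,0,0],"turn": 0,"jaw": -0.4},{"delta_pos": [0,0,0],"turn": 0,"jaw": -0.7},{"delta_pos": [0,0,0],"turn": 0,"jaw": -1},{"delta_pos": [0,0,0],"turn": 0,"jaw": -1},{"delta_pos": [0,0,0],"turn": 0,"jaw": -1}], grip_force=60)

```text
time: 3.2
tool_pos: [0.4486, -0.0043, 0.2391]
tcp_rot: [-0.32, -3.125, -0.001]
wrist_force: [-1.3, 2.4, 1.8]
width: 0.275
grip_force: 57.9
```

Run:
```python
from h import *
s=bot.read_state();print(s['time'],s['width']*85,s['grip_force'],s['wrist_force'],s['torque'],go([.4493,-.0043,.085]))
```

```text
3.2 23.394528634602104 57.87417336192448 [-1.34054627  2.37802567  1.83235659] [0.42537651 0.16219466 0.06390218] (array([-0.7,  0.1, -0.9]), np.float64(1.367))
```

Request:
drive_tool(increments=[{"delta_pos": [0,0,-0.4],"turn": 0.1,"jaw": -1},{"delta_pos": [0,0,-0.7],"turn": 0.1,"jaw": -1},{"delta_pos": [0,0,-0.7],"turn": 0.1,"jaw": -1},{"delta_pos": [0,0,-0.7],"turn": -0.1,"jaw": -1},{"delta_pos": [0,0,-0.7],"turn": -0.1,"jaw": -1},{"delta_pos": [0,0,-0.7],"turn": -0.1,"jaw": -1},{"delta_pos": [0,0,-0.7],"turn": -0.1,"jaw": -1},{"delta_pos": [0,0,-0.7],"turn": -0.1,"jaw": -1}])

```text
time: 3.87
tool_pos: [0.448, -0.0046, 0.2435]
tcp_rot: [0.001, -3.14, 0.0]
wrist_force: [-0.8, 0.4, -1.9]
width: 0.275
grip_force: 60.4
```

Request:
drive_tool(increments=[{"delta_pos": [0,0,-0.7],"turn": -0.1,"jaw": -1},{"delta_pos": [0,0,-0.7],"turn": 0.1,"jaw": -1},{"delta_pos": [0,0,-0.7],"turn": 0.1,"jaw": -1},{"delta_pos": [0,0,-0.7],"turn": 0.1,"jaw": -1},{"delta_pos": [0,0,-0.7],"turn": 0.1,"jaw": -1},{"delta_pos": [0,0,-0.7],"turn": 0.1,"jaw": -1},{"delta_pos": [0,0,-0.7],"turn": 0.1,"jaw": -1},{"delta_pos": [0,0,-0.7],"turn": -0.1,"jaw": -1}])

```text
time: 4.53
tool_pos: [0.448, -0.0045, 0.2491]
tcp_rot: [-0.64, -3.074, 0.0]
wrist_force: [-2.1, 1.8, -4.4]
width: 0.277
grip_force: 60.8
```

Run:
```python
from h import *
c=shot('side');s=bot.read_state();print(s['time'],s['width']*85,s['grip_force'],s['wrist_force'],s['torque'],go([.4493,-.0043,.085]))
cv2.imwrite('pics/w.png',cv2.cvtColor(cv2.resize(c['pixels'][200:320,205:345],(560,480),interpolation=cv2.INTER_CUBIC),cv2.COLOR_RGB2BGR))
```

```text
4.5833 23.434096900419284 60.48090934753418 [-2.03223465  1.29495804 -2.82446521] [ 0.41739532  0.24182159 -0.05496356] (array([-1.6,  0.7,  9.1]), np.float64(1.174))
```

View pics/w.png

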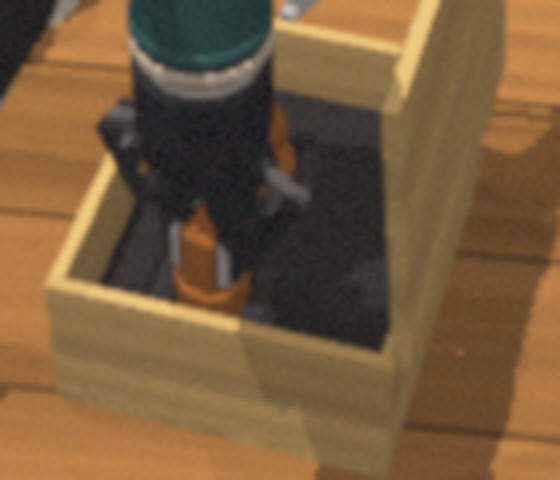

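The stamp has risen 10 mm with less than 5 N of pull, and the picture shows the foam still flat. The wiggling continues.

Request:
drive_tool(increments=[{"delta_pos": [0,0,-0.7],"turn": -0.1,"jaw": -1},{"delta_pos": [0,0,-0.7],"turn": -0.1,"jaw": -1},{"delta_pos": [0,0,-0.7],"turn": -0.1,"jaw": -1},{"delta_pos": [0,0,-0.7],"turn": -0.1,"jaw": -1},{"delta_pos": [0,0,-0.7],"turn": -0.1,"jaw": -1},{"delta_pos": [0,0,-0.7],"turn": 0.1,"jaw": -1},{"delta_pos": [0,0,-0.7],"turn": 0.1,"jaw": -1},{"delta_pos": [0,0,-0.7],"turn": 0.1,"jaw": -1}])

```text
time: 5.25
tool_pos: [0.4477, -0.0046, 0.2542]
tcp_rot: [-0.328, -3.122, 0.001]
wrist_force: [1.1, 2.2, -8.7]
width: 0.274
grip_force: 59.1
```

Request:
drive_tool(increments=[{"delta_pos": [0,0,-0.8],"turn": 0.1,"jaw": -1},{"delta_pos": [0,0,-0.8],"turn": 0.1,"jaw": -1},{"delta_pos": [0,0,-0.8],"turn": 0.1,"jaw": -1},{"delta_pos": [0,0,-0.8],"turn": -0.1,"jaw": -1},{"delta_pos": [0,0,-0.8],"turn": -0.1,"jaw": -1},{"delta_pos": [0,0,-0.8],"turn": -0.1,"jaw": -1},{"delta_pos": [0,0,-0.8],"turn": -0.1,"jaw": -1},{"delta_pos": [0,0,-0.8],"turn": -0.1,"jaw": -1}])

```text
time: 5.92
tool_pos: [0.4474, -0.0045, 0.2602]
tcp_rot: [-0.001, -3.138, -0.0]
wrist_force: [1.0, 0.8, -9.4]
width: 0.271
grip_force: 60.7
```

Request:
drive_tool(increments=[{"delta_pos": [0,0,-0.8],"turn": -0.1,"jaw": -1},{"delta_pos": [0,0,-0.8],"turn": 0.1,"jaw": -1},{"delta_pos": [0,0,-0.8],"turn": 0.1,"jaw": -1},{"delta_pos": [0,0,-0.8],"turn": 0.1,"jaw": -1},{"delta_pos": [0,0,-0.8],"turn": 0.1,"jaw": -1},{"delta_pos": [0,0,-0.8],"turn": 0.1,"jaw": -1},{"delta_pos": [0,0,-0.8],"turn": 0.1,"jaw": -1},{"delta_pos": [0,0,-0.8],"turn": -0.1,"jaw": -1}])

```text
time: 6.58
tool_pos: [0.4474, -0.0044, 0.2664]
tcp_rot: [-0.641, -3.072, 0.0]
wrist_force: [0.2, 1.0, -8.2]
width: 0.274
grip_force: 60.9
```

Request:
drive_tool(increments=[{"delta_pos": [0,0,-0.8],"turn": -0.1,"jaw": -1},{"delta_pos": [0,0,-0.8],"turn": -0.1,"jaw": -1},{"delta_pos": [0,0,-0.8],"turn": -0.1,"jaw": -1},{"delta_pos": [0,0,-0.8],"turn": -0.1,"jaw": -1},{"delta_pos": [0,0,-0.8],"turn": -0.1,"jaw": -1},{"delta_pos": [0,0,-0.8],"turn": 0.1,"jaw": -1},{"delta_pos": [0,0,-0.8],"turn": 0.1,"jaw": -1},{"delta_pos": [0,0,-0.8],"turn": 0.1,"jaw": -1}])

```text
time: 7.25
tool_pos: [0.4473, -0.0045, 0.2726]
tcp_rot: [-0.327, -3.121, 0.001]
wrist_force: [1.0, 0.9, -9.5]
width: 0.274
grip_force: 59.5
```

Run:
```python
from h import *
s=bot.read_state();print(s['time'],s['width']*85,s['grip_force'],s['wrist_force'],go([.4493,-.0043,.085]))
```

```text
7.25 23.33126942331342 59.518051743507385 [ 0.97304644  0.89609807 -9.5412269 ] (array([-2.7,  0.8, 32.5]), np.float64(1.362))
```

Request:
drive_tool(increments=[{"delta_pos": [0,0,-0.6],"turn": 0.12,"jaw": -1},{"delta_pos": [0,0,-0.6],"turn": 0.12,"jaw": -1},{"delta_pos": [0,0,-0.6],"turn": 0.12,"jaw": -1},{"delta_pos": [0,0,-0.6],"turn": -0.12,"jaw": -1},{"delta_pos": [0,0,-0.6],"turn": -0.12,"jaw": -1},{"delta_pos": [0,0,-0.6],"turn": -0.12,"jaw": -1},{"delta_pos": [0,0,-0.6],"turn": -0.12,"jaw": -1},{"delta_pos": [0,0,-0.6],"turn": -0.12,"jaw": -1}])

```text
time: 7.92
tool_pos: [0.4475, -0.0046, 0.2779]
tcp_rot: [0.063, -3.138, -0.0]
wrist_force: [-0.4, 0.9, -7.2]
width: 0.278
grip_force: 61.4
```

Request:
drive_tool(increments=[{"delta_pos": [0,0,-0.6],"turn": -0.12,"jaw": -1},{"delta_pos": [0,0,-0.6],"turn": 0.12,"jaw": -1},{"delta_pos": [0,0,-0.6],"turn": 0.12,"jaw": -1},{"delta_pos": [0,0,-0.6],"turn": 0.12,"jaw": -1},{"delta_pos": [0,0,-0.6],"turn": 0.12,"jaw": -1},{"delta_pos": [0,0,-0.6],"turn": 0.12,"jaw": -1},{"delta_pos": [0,0,-0.6],"turn": 0.12,"jaw": -1},{"delta_pos": [0,0,-0.6],"turn": -0.12,"jaw": -1}])

```text
time: 8.58
tool_pos: [0.4478, -0.0044, 0.283]
tcp_rot: [-0.709, -3.058, -0.0]
wrist_force: [-1.3, 1.6, -4.4]
width: 0.275
grip_force: 61.5
```

Request:
drive_tool(increments=[{"delta_pos": [0,0,-0.6],"turn": -0.12,"jaw": -1},{"delta_pos": [0,0,-0.6],"turn": -0.12,"jaw": -1},{"delta_pos": [0,0,-0.6],"turn": -0.12,"jaw": -1},{"delta_pos": [0,0,-0.6],"turn": -0.12,"jaw": -1},{"delta_pos": [0,0,-0.6],"turn": -0.12,"jaw": -1},{"delta_pos": [0,0,-0.6],"turn": 0.12,"jaw": -1},{"delta_pos": [0,0,-0.6],"turn": 0.12,"jaw": -1},{"delta_pos": [0,0,-0.6],"turn": 0.12,"jaw": -1}])

```text
time: 9.25
tool_pos: [0.4487, -0.0048, 0.2891]
tcp_rot: [0.33, 3.124, -0.001]
wrist_force: [-0.1, 0.0, -0.3]
width: 0.275
grip_force: 61.2
```

Run:
```python
from h import *
c=shot('side');s=bot.read_state();print(s['time'],s['width']*85,s['grip_force'],s['wrist_force'],go([.4493,-.0043,.085]))
cv2.imwrite('pics/w2.png',cv2.cvtColor(cv2.resize(c['pixels'][200:320,205:345],(560,480),interpolation=cv2.INTER_CUBIC),cv2.COLOR_RGB2BGR))
```

```text
9.3 23.40034262152307 61.20733380317688 [-0.04376491 -0.30456505  0.14217693] (array([-0.3,  0.7, 49.2]), np.float64(1.355))
```

View pics/w2.png

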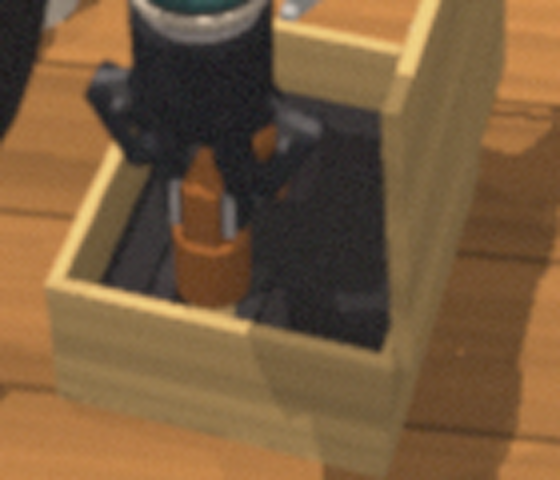

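The foot is clear of the foam, the insert is still down and the pull force is gone. Next the stamp is lifted and carried to the bat.

Request:
drive_tool(increments=[{"delta_pos": [0,0,-5],"turn": 0,"jaw": -1},{"delta_pos": [0,0,-15],"turn": 0,"jaw": -1},{"delta_pos": [0,0,-25],"turn": 0,"jaw": -1},{"delta_pos": [0,0,-25],"turn": 0,"jaw": -1},{"delta_pos": [0,0,-10],"turn": 0,"jaw": -1}])

```text
time: 9.72
tool_pos: [0.4497, -0.0047, 0.3729]
tcp_rot: [0.315, 3.12, -0.0]
wrist_force: [0.8, -0.6, 0.2]
width: 0.274
grip_force: 61.2
```

Run:
```python
from h import *
s=bot.read_state();print(s['time'],s['tool_pos'],s['wrist_force'],go([.5088,.3268,.18]),s['q'].round(2))
```

```text
9.7167 [ 0.44970262 -0.00466638  0.37285988] [ 0.75175293 -0.62267407  0.24127183] (array([  9.4, 336.5,  38. ]), np.float64(1.37)) [-0.07 -0.15  2.1  -0.    1.19 -1.44]
```

Request:
drive_tool(increments=[{"delta_pos": [1,20,0],"turn": 0,"jaw": -1},{"delta_pos": [1,35,0],"turn": 0,"jaw": -1},{"delta_pos": [1,38,0],"turn": 0,"jaw": -1},{"delta_pos": [1,38,0],"turn": 0,"jaw": -1},{"delta_pos": [1,38,0],"turn": 0,"jaw": -1},{"delta_pos": [1,38,0],"turn": 0,"jaw": -1},{"delta_pos": [1,38,5],"turn": 0,"jaw": -1},{"delta_pos": [1,38,10],"turn": 0,"jaw": -1}])

```text
time: 10.38
tool_pos: [0.4985, 0.2764, 0.3551]
tcp_rot: [0.315, 3.123, 0.002]
wrist_force: [-0.2, -0.5, 0.4]
width: 0.275
grip_force: 61.3
```

Request:
drive_tool(increments=[{"delta_pos": [1,30,15],"turn": 0,"jaw": -1},{"delta_pos": [0,18,20],"turn": 0,"jaw": -1},{"delta_pos": [0,5,20],"turn": 0,"jaw": -1},{"delta_pos": [0,0,10],"turn": 0,"jaw": -1},{"delta_pos": [0,0,0],"turn": 0,"jaw": -1}])

```text
time: 10.8
tool_pos: [0.5063, 0.3257, 0.2851]
tcp_rot: [-0.316, -3.12, 0.007]
wrist_force: [-0.5, 0.0, -0.3]
width: 0.272
grip_force: 61.3
```

Run:
```python
from h import *
c=shot('top');d=shot('side')
s=bot.read_state();print(s['time'],s['tool_pos'],s['wrist_force'],go([.5088,.3268,.096]),s['q'].round(2))
w=np.hstack([cv2.resize(c['pixels'][180:290,120:230],(400,400),interpolation=cv2.INTER_CUBIC),cv2.resize(d['pixels'][180:300,75:195],(400,400),interpolation=cv2.INTER_CUBIC)])
cv2.imwrite('pics/b.png',cv2.cvtColor(w,cv2.COLOR_RGB2BGR))
```

```text
10.9 [0.50761741 0.32566701 0.28868593] [ 0.27624725  0.02791544 -1.11081314] (array([-1.1,  1.6, 37.7]), np.float64(1.367)) [ 0.53  0.23  1.87 -0.    1.04 -0.84]
```

Request:
drive_tool(increments=[{"delta_pos": [0,0,12],"turn": 0,"jaw": -1},{"delta_pos": [0,0,12],"turn": 0,"jaw": -1},{"delta_pos": [0,0,6],"turn": 0,"jaw": -1},{"delta_pos": [0,0,3],"turn": 0,"jaw": -1},{"delta_pos": [0,0,1.5],"turn": 0,"jaw": -1},{"delta_pos": [0,0,0],"turn": 0,"jaw": -1}])

```text
time: 11.4
tool_pos: [0.5077, 0.3261, 0.2541]
tcp_rot: [-0.32, -3.125, 0.001]
wrist_force: [0.0, 0.7, -1.5]
width: 0.276
grip_force: 61.3
```

Run:
```python
from h import *
s=bot.read_state();print(s['time'],s['tool_pos'],s['wrist_force'])
```

```text
11.4 [0.50766003 0.32611987 0.25410729] [ 0.03247651  0.68409728 -1.54220544]
```

Request:
drive_tool(increments=[{"delta_pos": [0,0,1],"turn": 0,"jaw": -1},{"delta_pos": [0,0,1],"turn": 0,"jaw": -1},{"delta_pos": [0,0,0],"turn": 0,"jaw": -1}])

```text
time: 11.65
tool_pos: [0.5079, 0.3265, 0.2528]
tcp_rot: [0.319, 3.125, 0.0]
wrist_force: [-0.2, 0.3, -0.3]
width: 0.276
grip_force: 61.3
```

Request:
drive_tool(increments=[{"delta_pos": [0,0,1],"turn": 0,"jaw": -1},{"delta_pos": [0,0,0],"turn": 0,"jaw": -1}])

```text
time: 11.82
tool_pos: [0.5078, 0.3264, 0.2516]
tcp_rot: [0.32, 3.125, 0.0]
wrist_force: [0.2, 0.3, -1.4]
width: 0.271
grip_force: 61.3
```

Request:
drive_tool(increments=[{"delta_pos": [0,0,0.7],"turn": 0,"jaw": -1},{"delta_pos": [0,0,0],"turn": 0,"jaw": -1}])

```text
time: 11.98
tool_pos: [0.5079, 0.3265, 0.2512]
tcp_rot: [0.319, 3.125, 0.0]
wrist_force: [-1.5, -0.3, 0.6]
width: 0.274
grip_force: 61.5
```

Request:
drive_tool(increments=[{"delta_pos": [0,0,0.7],"turn": 0,"jaw": -1},{"delta_pos": [0,0,0],"turn": 0,"jaw": -1}])

```text
time: 12.15
tool_pos: [0.5079, 0.3265, 0.2512]
tcp_rot: [0.319, 3.125, 0.0]
wrist_force: [-1.6, -1.2, 5.3]
width: 0.268
grip_force: 62.1
```

Request:
drive_tool(increments=[{"delta_pos": [0,0,0],"turn": 0,"jaw": -0.35},{"delta_pos": [0,0,0],"turn": 0,"jaw": -0.2},{"delta_pos": [0,0,0],"turn": 0,"jaw": 0},{"delta_pos": [0,0,0],"turn": 0,"jaw": 0.1},{"delta_pos": [0,0,0],"turn": 0,"jaw": 0.1}])

```text
time: 12.57
tool_pos: [0.5077, 0.3263, 0.2499]
tcp_rot: [-0.32, -3.125, 0.0]
wrist_force: [-0.7, 0.5, 0.0]
width: 0.548
grip_force: 0.0
```

Request:
drive_tool(increments=[{"delta_pos": [0,0,-5],"turn": 0,"jaw": 0.1},{"delta_pos": [0,0,-10],"turn": 0,"jaw": 0.1},{"delta_pos": [0,0,-25],"turn": 0,"jaw": 0.1},{"delta_pos": [0,0,-30],"turn": 0,"jaw": 0.1},{"delta_pos": [0,0,-30],"turn": 0,"jaw": 0.1},{"delta_pos": [0,0,-30],"turn": 0,"jaw": -0.5},{"delta_pos": [0,0,-20],"turn": 0,"jaw": -1}])

```text
time: 13.15
tool_pos: [0.5082, 0.3266, 0.4051]
tcp_rot: [0.319, 3.121, 0.005]
wrist_force: [0.6, 0.2, 0.4]
width: 0.28
grip_force: 0.0
```

Run:
```python
from h import *
c=shot('top');d=shot('side')
s=bot.read_state();print(s['time'],s['tool_pos'],s['wrist_force'],s['q'].round(2))
w=np.hstack([cv2.resize(c['pixels'][180:290,120:230],(400,400),interpolation=cv2.INTER_CUBIC),cv2.resize(d['pixels'][150:310,75:235],(400,400),interpolation=cv2.INTER_CUBIC)])
cv2.imwrite('pics/b.png',cv2.cvtColor(w,cv2.COLOR_RGB2BGR))
```

```text
13.25 [0.50906731 0.32714585 0.40708651] [0.75165959 0.78740104 1.32692888] [ 0.53  0.13  1.76  0.    1.24 -0.84]
```

View pics/b.png

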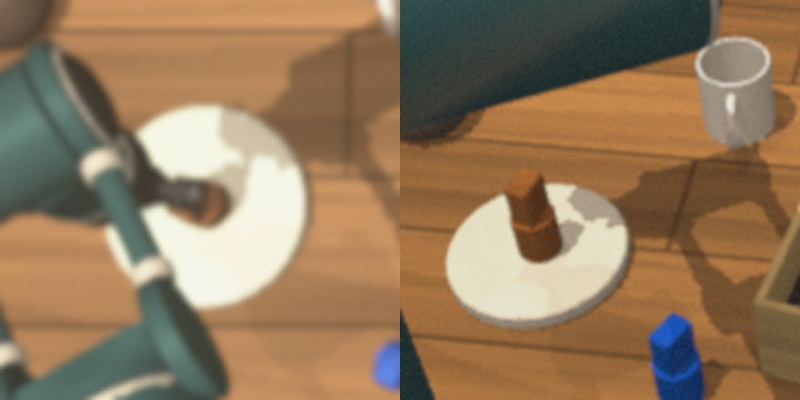

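The stamp stands upright near the middle of the bat. Now the closed fist goes to the knuckle.

Run:
```python
from h import *
for y,z in((.03,.25),(.022,.166),(-.02,.15)): print(W(.152,y,z),go(W(.152,y,z),.173))
```

```text
[ 0.65367076 -0.03947894  0.25      ] (array([-214.5, -330.9,  -16.6]), np.float64(1.367))
[ 0.65231267 -0.04736282  0.166     ] (array([-214.1, -339.5,   67.3]), np.float64(1.367))
[ 0.64518266 -0.08875319  0.15      ] (array([-215.4, -381.6,   83. ]), np.float64(1.367))
```

Request:
drive_tool(increments=[{"delta_pos": [-12,-20,-8],"turn": -0.03,"jaw": -1},{"delta_pos": [-20,-31,-8],"turn": 0,"jaw": -1},{"delta_pos": [-20,-31,0],"turn": 0,"jaw": -1},{"delta_pos": [-20,-31,0],"turn": 0,"jaw": -1},{"delta_pos": [-20,-31,0],"turn": 0,"jaw": -1},{"delta_pos": [-20,-31,0],"turn": 0,"jaw": -1},{"delta_pos": [-20,-31,0],"turn": 0,"jaw": -1},{"delta_pos": [-20,-31,0],"turn": 0,"jaw": -1}])

```text
time: 13.92
tool_pos: [0.6159, 0.0647, 0.4156]
tcp_rot: [-0.273, -3.129, 0.0]
wrist_force: [1.0, 0.3, -0.2]
width: 0.002
grip_force: 0.0
```

Request:
drive_tool(increments=[{"delta_pos": [-20,-31,0],"turn": 0,"jaw": -1},{"delta_pos": [-20,-31,0],"turn": 0,"jaw": -1},{"delta_pos": [-10,-15,0],"turn": 0,"jaw": -1},{"delta_pos": [0,0,0],"turn": 0,"jaw": -1},{"delta_pos": [0,0,0],"turn": 0,"jaw": -1}])

```text
time: 14.33
tool_pos: [0.6517, -0.0188, 0.4153]
tcp_rot: [-0.276, -3.128, -0.001]
wrist_force: [-0.7, 0.4, 0.4]
width: 0.003
grip_force: 0.0
```

Run:
```python
from h import *
s=bot.read_state();print(s['time'],s['tool_pos'],s['wrist_force'],s['q'].round(2))
for y,z in((.022,.166),(-.02,.15)): print(go(W(.152,y,z),.173))
```

```text
14.3333 [ 0.65174204 -0.01884697  0.41533492] [-0.70754888  0.4240678   0.3847524 ] [-0.07  0.22  1.64  0.    1.28 -1.46]
(array([ -6. , -28.1,  76.3]), np.float64(1.395))
(array([ -6.3, -70.1,  92.3]), np.float64(1.395))
```

Request:
drive_tool(increments=[{"delta_pos": [-6,-15,10],"turn": 0,"jaw": -1},{"delta_pos": [0,0,25],"turn": 0,"jaw": -1},{"delta_pos": [0,0,25],"turn": 0,"jaw": -1},{"delta_pos": [0,0,14],"turn": 0,"jaw": -1},{"delta_pos": [0,-6,0],"turn": 0,"jaw": -1},{"delta_pos": [0,-5,0],"turn": 0,"jaw": -1},{"delta_pos": [0,0,0],"turn": 0,"jaw": -1}])

```text
time: 14.92
tool_pos: [0.6534, -0.0452, 0.3433]
tcp_rot: [0.272, 3.128, -0.001]
wrist_force: [-0.0, -0.7, 0.7]
width: 0.004
grip_force: 0.0
```

Run:
```python
from h import *
c=shot('top');d=shot('side')
s=bot.read_state();print(s['time'],s['tool_pos'],s['wrist_force'],C(s['tool_pos'])-[0,0,.173])
w=np.hstack([cv2.resize(c['pixels'][160:260,260:360],(400,400),interpolation=cv2.INTER_CUBIC),cv2.resize(d['pixels'][130:230,250:350],(400,400),interpolation=cv2.INTER_CUBIC)])
cv2.imwrite('pics/k.png',cv2.cvtColor(w,cv2.COLOR_RGB2BGR))
```

```text
15.0167 [ 0.65386375 -0.04495827  0.34436559] [-0.1530413  -0.01105971  1.5610802 ] [0.15312037 0.02463296 0.17136559]
```

View pics/k.png

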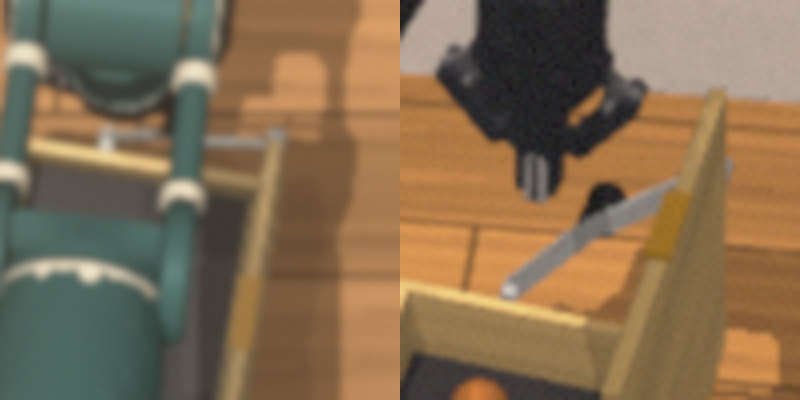

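The side crop shows the fist tip at (540,195). It is about 13 mm to the +y side of the boss at (603,200), and the links lie inboard of it. I'll go 8 mm lower and push.

Request:
drive_tool(increments=[{"delta_pos": [0,0,8],"turn": 0,"jaw": -1},{"delta_pos": [0,-6,1],"turn": 0,"jaw": -1},{"delta_pos": [0,-6,1],"turn": 0,"jaw": -1},{"delta_pos": [0,-4,2],"turn": 0,"jaw": -1},{"delta_pos": [0,-4,2],"turn": 0,"jaw": -1},{"delta_pos": [0,0,0],"turn": 0,"jaw": -1}])

```text
time: 15.52
tool_pos: [0.6494, -0.0654, 0.3275]
tcp_rot: [-0.274, -3.129, 0.0]
wrist_force: [-0.3, -0.8, -0.0]
width: -0.001
grip_force: 0.0
```

Request:
drive_tool(increments=[{"delta_pos": [0,-4,2],"turn": 0,"jaw": -1},{"delta_pos": [0,-4,2],"turn": 0,"jaw": -1},{"delta_pos": [0,0,0],"turn": 0,"jaw": -1}])

```text
time: 15.77
tool_pos: [0.6481, -0.073, 0.3236]
tcp_rot: [-0.273, -3.129, 0.0]
wrist_force: [0.4, -0.2, 0.1]
width: -0.006
grip_force: 0.0
```

Run:
```python
from h import *
s=bot.read_state();print(s['time'],s['wrist_force'],C(s['tool_pos'])-[0,0,.173])
```

```text
15.7667 [ 0.42600964 -0.23502649  0.055191  ] [ 0.15216132 -0.00394317  0.15059252]
```

Request:
drive_tool(increments=[{"delta_pos": [0,-4,0],"turn": 0,"jaw": -1},{"delta_pos": [0,-4,0],"turn": 0,"jaw": -1},{"delta_pos": [0,0,0],"turn": 0,"jaw": -1}])

```text
time: 16.02
tool_pos: [0.6467, -0.0799, 0.3235]
tcp_rot: [-0.273, -3.128, -0.002]
wrist_force: [0.8, 4.0, -1.9]
width: -0.001
grip_force: 1.5
```

Request:
drive_tool(increments=[{"delta_pos": [0,-4,0],"turn": 0,"jaw": -1},{"delta_pos": [0,-4,0],"turn": 0,"jaw": -1},{"delta_pos": [0,0,0],"turn": 0,"jaw": -1}])

```text
time: 16.27
tool_pos: [0.6456, -0.0876, 0.3242]
tcp_rot: [-0.273, -3.13, -0.002]
wrist_force: [-0.4, 4.5, 0.1]
width: 0.004
grip_force: 1.8
```

Run:
```python
from h import *
d=shot('side')
s=bot.read_state();print(s['time'],s['wrist_force'],C(s['tool_pos'])-[0,0,.173])
c=shot('top')
w=np.hstack([cv2.resize(c['pixels'][160:260,260:360],(400,400),interpolation=cv2.INTER_CUBIC),cv2.resize(d['pixels'][130:230,250:350],(400,400),interpolation=cv2.INTER_CUBIC)])
cv2.imwrite('pics/k2.png',cv2.cvtColor(w,cv2.COLOR_RGB2BGR))
```

```text
16.3167 [ 0.53485411  4.31125293 -0.08794077] [ 0.15221406 -0.0188282   0.15131835]
```

View pics/k2.png

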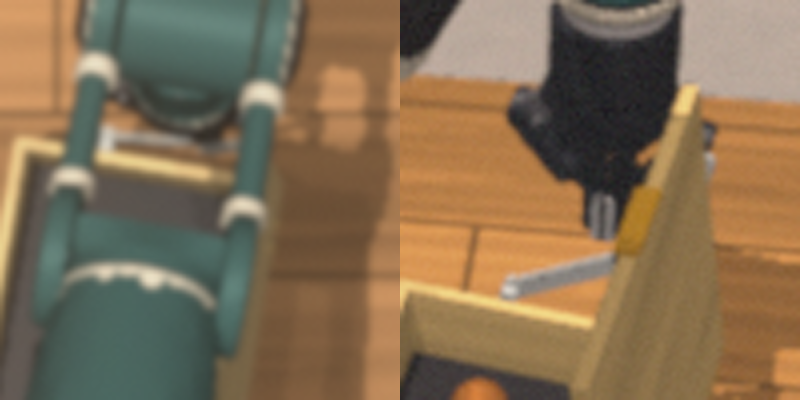

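The crop shows the lower link clearly folded at (560,275) and the lid edge already tilted a little at (690,90), so the stay is broken. The picture budget is used up, so the rest is numeric. Next is backing off, rising and measuring the lid.

Request:
drive_tool(increments=[{"delta_pos": [-3,10,0],"turn": 0,"jaw": -1},{"delta_pos": [-3,20,0],"turn": 0,"jaw": -1},{"delta_pos": [0,10,-15],"turn": 0,"jaw": -1},{"delta_pos": [0,0,-35],"turn": 0,"jaw": -1},{"delta_pos": [0,0,-40],"turn": 0,"jaw": -1},{"delta_pos": [0,0,-40],"turn": 0,"jaw": -1},{"delta_pos": [0,0,-40],"turn": 0,"jaw": -1},{"delta_pos": [0,0,-30],"turn": 0,"jaw": -1}])

```text
time: 17.03
tool_pos: [0.6586, -0.0497, 0.5292]
tcp_rot: [0.272, 3.124, -0.003]
wrist_force: [-0.1, -1.1, -0.2]
width: -0.003
grip_force: 0.0
```

```bash
cat > lid.py <<'E'
from h import *
d=shot('side');s=bot.read_state();print(s['time'],s['wrist_force'].round(1),(C(s['tool_pos'])-[0,0,.173]).round(3),s['q'].round(2))
h=cv2.cvtColor(d['pixels'],cv2.COLOR_RGB2HSV)
m=((h[...,0]>17)&(h[...,0]<30)&(h[...,1]>190)&(h[...,2]>150)).astype(np.uint8);m[:100]=0;m[330:]=0;m[:,:200]=0;m[:,380:]=0
n,l,st,ce=cv2.connectedComponentsWithStats(m);print('patch',[(st[i].tolist(),ce[i].round(1).tolist()) for i in range(1,n) if st[i,4]>10])
for a in (0,.1,.2,.3,.4,.5):
    t=np.radians(86)-a
    print(a,[proj(d,W(x,-.1+.2*np.cos(t),.105+.2*np.sin(t))).round(1).tolist() for x in(-.12,0,.12)])
E
python3 lid.py
python3 - <<'E'
import pickle
from h import *
d=pickle.load(open('c0.pkl','rb'))['side'];h=cv2.cvtColor(d['pixels'],cv2.COLOR_RGB2HSV)
print(h[185,317],h[187,316],h[180,330])
m=((h[...,0]>17)&(h[...,0]<30)&(h[...,1]>190)&(h[...,2]>150)).astype(np.uint8);m[:100]=0;m[330:]=0;m[:,:200]=0;m[:,380:]=0
n,l,st,ce=cv2.connectedComponentsWithStats(m);print([(st[i].tolist(),ce[i].round(1).tolist()) for i in range(1,n) if st[i,4]>10])
E
```

```text
17.0833 [ 2.1 -0.1  4.6] [0.159 0.021 0.363] [-0.11  0.18  1.46 -0.    1.48 -1.51]
patch [([304, 178, 11, 15, 59], [308.7, 185.2])]
0 [[302.1, 228.2], [316.8, 187.0], [329.5, 151.5]]
0.1 [[292.0, 226.8], [307.4, 186.0], [320.7, 150.7]]
0.2 [[282.1, 226.3], [298.1, 185.7], [312.0, 150.7]]
0.3 [[272.7, 226.4], [289.3, 186.2], [303.6, 151.3]]
0.4 [[263.7, 227.3], [280.8, 187.3], [295.6, 152.7]]
0.5 [[255.4, 228.9], [272.9, 189.2], [288.1, 154.7]]
[ 19 208 206] [ 19 205 205] [ 17 124 111]
[([312, 178, 10, 16, 95], [316.4, 186.0])]
```

Request:
drive_tool(increments=[{"delta_pos": [20,-18,0],"turn": 0,"jaw": -1},{"delta_pos": [28,-26,0],"turn": 0,"jaw": -1},{"delta_pos": [28,-26,0],"turn": 0,"jaw": -1},{"delta_pos": [28,-26,0],"turn": 0,"jaw": -1},{"delta_pos": [28,-26,0],"turn": 0,"jaw": -1},{"delta_pos": [24,-24,0],"turn": 0,"jaw": -1},{"delta_pos": [0,0,0],"turn": 0,"jaw": -1}])

```text
time: 17.67
tool_pos: [0.4758, -0.1689, 0.525]
tcp_rot: [-0.279, -3.128, 0.007]
wrist_force: [0.3, -0.2, -0.4]
width: -0.001
grip_force: 0.0
```

```bash
python3 lid.py | head -2
```

```text
17.7167 [ 0.  -0.2 -0.6] [ 0.    -0.126  0.352] [-0.39 -0.11  1.79 -0.    1.46 -1.78]
patch [([304, 177, 11, 16, 93], [308.9, 184.8])]
```

Request:
drive_tool(increments=[{"delta_pos": [0,0,15],"turn": 0,"jaw": -1},{"delta_pos": [0,0,25],"turn": 0,"jaw": -1},{"delta_pos": [0,0,20],"turn": 0,"jaw": -1},{"delta_pos": [0,0,7],"turn": 0,"jaw": -1},{"delta_pos": [0,10,0],"turn": 0,"jaw": -1},{"delta_pos": [0,6,0],"turn": 0,"jaw": -1},{"delta_pos": [0,0,0],"turn": 0,"jaw": -1}])

```text
time: 18.3
tool_pos: [0.4833, -0.1494, 0.4587]
tcp_rot: [0.27, 3.128, 0.0]
wrist_force: [0.5, -0.4, 0.8]
width: 0.001
grip_force: 0.0
```

Request:
drive_tool(increments=[{"delta_pos": [0,4,0],"turn": 0,"jaw": -1},{"delta_pos": [0,4,0],"turn": 0,"jaw": -1},{"delta_pos": [0,4,0],"turn": 0,"jaw": -1},{"delta_pos": [0,4,0],"turn": 0,"jaw": -1},{"delta_pos": [0,4,0],"turn": 0,"jaw": -1},{"delta_pos": [0,4,0],"turn": 0,"jaw": -1}])

```text
time: 18.8
tool_pos: [0.4864, -0.1271, 0.4572]
tcp_rot: [0.273, 3.129, -0.002]
wrist_force: [0.3, -1.9, -1.3]
width: 0.0
grip_force: 1.0
```

```bash
python3 lid.py | head -2
```

```text
18.85 [ 0.6 -1.  -0.5] [ 0.002 -0.084  0.284] [-0.3  -0.1   1.9  -0.    1.34 -1.7 ]
patch [([302, 182, 8, 11, 48], [305.6, 187.7])]
```

Run:
```python
import numpy as np
a=np.r_[.11+np.arange(57)*(1.36/56),1.48,1.49,1.5];t=1.501-a;r=.18
y=-.107+r*np.cos(t)-.01*np.sin(t);z=.105+r*np.sin(t)+.01*np.cos(t)
d=np.c_[np.diff(y),-np.diff(z)]*1000
for i in range(0,len(d),8): print(i,a[i].round(2),d[i:i+8].round(1).tolist(),'end y,z',y[min(i+8,len(y)-1)].round(3),z[min(i+8,len(y)-1)].round(3))
```

```text
0 0.11 [[4.3, 0.6], [4.3, 0.7], [4.3, 0.8], [4.3, 0.9], [4.3, 1.0], [4.2, 1.1], [4.2, 1.2], [4.2, 1.3]] end y,z -0.051 0.276
8 0.3 [[4.1, 1.4], [4.1, 1.5], [4.1, 1.6], [4.0, 1.7], [4.0, 1.8], [3.9, 1.9], [3.9, 2.0], [3.8, 2.1]] end y,z -0.019 0.262
16 0.5 [[3.8, 2.2], [3.7, 2.3], [3.7, 2.4], [3.6, 2.5], [3.6, 2.6], [3.5, 2.6], [3.4, 2.7], [3.4, 2.8]] end y,z 0.01 0.242
24 0.69 [[3.3, 2.9], [3.2, 3.0], [3.1, 3.0], [3.1, 3.1], [3.0, 3.2], [2.9, 3.3], [2.8, 3.3], [2.8, 3.4]] end y,z 0.034 0.217
32 0.89 [[2.7, 3.5], [2.6, 3.5], [2.5, 3.6], [2.4, 3.7], [2.3, 3.7], [2.2, 3.8], [2.1, 3.8], [2.0, 3.9]] end y,z 0.053 0.187
40 1.08 [[2.0, 3.9], [1.9, 4.0], [1.8, 4.0], [1.7, 4.0], [1.6, 4.1], [1.5, 4.1], [1.4, 4.2], [1.3, 4.2]] end y,z 0.066 0.155
48 1.28 [[1.2, 4.2], [1.1, 4.2], [1.0, 4.3], [0.9, 4.3], [0.7, 4.3], [0.6, 4.3], [0.5, 4.3], [0.4, 4.4]] end y,z 0.073 0.121
56 1.47 [[0.1, 1.8], [0.1, 1.8], [0.1, 1.8]] end y,z 0.073 0.115
```

Request:
drive_tool(increments=[{"delta_pos": [0,4.3,0.6],"turn": 0,"jaw": -1},{"delta_pos": [0,4.3,0.7],"turn": 0,"jaw": -1},{"delta_pos": [0,4.3,0.8],"turn": 0,"jaw": -1},{"delta_pos": [0,4.3,0.9],"turn": 0,"jaw": -1},{"delta_pos": [0,4.3,1],"turn": 0,"jaw": -1},{"delta_pos": [0,4.2,1.1],"turn": 0,"jaw": -1},{"delta_pos": [0,4.2,1.2],"turn": 0,"jaw": -1},{"delta_pos": [0,4.2,1.3],"turn": 0,"jaw": -1}])

```text
time: 19.52
tool_pos: [0.4924, -0.093, 0.4496]
tcp_rot: [0.272, 3.13, 0.0]
wrist_force: [-1.1, -1.4, 1.6]
width: -0.002
grip_force: 0.9
```

Request:
drive_tool(increments=[{"delta_pos": [0,4.1,1.4],"turn": 0,"jaw": -1},{"delta_pos": [0,4.1,1.5],"turn": 0,"jaw": -1},{"delta_pos": [0,4.1,1.6],"turn": 0,"jaw": -1},{"delta_pos": [0,4,1.7],"turn": 0,"jaw": -1},{"delta_pos": [0,4,1.8],"turn": 0,"jaw": -1},{"delta_pos": [0,3.9,1.9],"turn": 0,"jaw": -1},{"delta_pos": [0,3.9,2],"turn": 0,"jaw": -1},{"delta_pos": [0,3.8,2.1],"turn": 0,"jaw": -1}])

```text
time: 20.18
tool_pos: [0.4979, -0.0617, 0.4354]
tcp_rot: [0.273, 3.13, 0.0]
wrist_force: [-0.0, -1.1, 1.2]
width: -0.004
grip_force: 0.8
```

```bash
python3 lid.py | cut -c1-150
```

```text
20.2333 [ 0.1 -0.1  0.2] [ 0.002 -0.018  0.262] [-0.17 -0.09  1.93  0.    1.3  -1.57]
patch [([269, 187, 7, 8, 33], [271.9, 190.5])]
0 [[302.1, 228.2], [316.8, 187.0], [329.5, 151.5]]
0.1 [[292.0, 226.8], [307.4, 186.0], [320.7, 150.7]]
0.2 [[282.1, 226.3], [298.1, 185.7], [312.0, 150.7]]
0.3 [[272.7, 226.4], [289.3, 186.2], [303.6, 151.3]]
0.4 [[263.7, 227.3], [280.8, 187.3], [295.6, 152.7]]
0.5 [[255.4, 228.9], [272.9, 189.2], [288.1, 154.7]]
```

The lid follows as planned, at about 0.5 rad with under 2 N. Lowering continues.

Request:
drive_tool(increments=[{"delta_pos": [0,3.8,2.2],"turn": 0,"jaw": -1},{"delta_pos": [0,3.7,2.3],"turn": 0,"jaw": -1},{"delta_pos": [0,3.7,2.4],"turn": 0,"jaw": -1},{"delta_pos": [0,3.6,2.5],"turn": 0,"jaw": -1},{"delta_pos": [0,3.6,2.6],"turn": 0,"jaw": -1},{"delta_pos": [0,3.5,2.6],"turn": 0,"jaw": -1},{"delta_pos": [0,3.4,2.7],"turn": 0,"jaw": -1},{"delta_pos": [0,3.4,2.8],"turn": 0,"jaw": -1}])

```text
time: 20.9
tool_pos: [0.5029, -0.0335, 0.4152]
tcp_rot: [0.273, 3.13, 0.0]
wrist_force: [-0.1, -0.1, 0.7]
width: -0.004
grip_force: 0.7
```

Request:
drive_tool(increments=[{"delta_pos": [0,3.3,2.9],"turn": 0,"jaw": -1},{"delta_pos": [0,3.2,3],"turn": 0,"jaw": -1},{"delta_pos": [0,3.1,3],"turn": 0,"jaw": -1},{"delta_pos": [0,3.1,3.1],"turn": 0,"jaw": -1},{"delta_pos": [0,3,3.2],"turn": 0,"jaw": -1},{"delta_pos": [0,2.9,3.3],"turn": 0,"jaw": -1},{"delta_pos": [0,2.8,3.3],"turn": 0,"jaw": -1},{"delta_pos": [0,2.8,3.4],"turn": 0,"jaw": -1}])

```text
time: 21.57
tool_pos: [0.507, -0.0097, 0.3899]
tcp_rot: [-0.273, -3.13, -0.0]
wrist_force: [-0.7, -0.5, 1.2]
width: 0.002
grip_force: 0.5
```

```bash
sed -i 's/for a in (.*/for a in (.8,.9,1.0,1.1,1.2,1.3,1.4,1.5):/' lid.py; python3 lid.py | cut -c1-150
```

```text
21.6167 [-0.3 -0.7  0. ] [0.002 0.035 0.216] [-0.07 -0.05  1.97  0.    1.21 -1.47]
patch [([244, 200, 5, 7, 11], [246.0, 202.7])]
0.8 [[235.0, 237.4], [253.3, 198.3], [269.4, 164.3]]
0.9 [[229.8, 241.3], [248.4, 202.4], [264.5, 168.4]]
1.0 [[225.6, 245.6], [244.2, 206.9], [260.4, 173.0]]
1.1 [[222.2, 250.3], [240.9, 211.7], [257.1, 177.9]]
1.2 [[219.8, 255.3], [238.4, 216.8], [254.6, 183.1]]
1.3 [[218.3, 260.6], [236.7, 222.2], [252.9, 188.5]]
1.4 [[217.7, 266.0], [235.9, 227.7], [252.0, 194.1]]
1.5 [[217.9, 271.6], [236.0, 233.4], [251.8, 199.7]]
```

Request:
drive_tool(increments=[{"delta_pos": [0,2.7,3.5],"turn": 0,"jaw": -1},{"delta_pos": [0,2.6,3.5],"turn": 0,"jaw": -1},{"delta_pos": [0,2.5,3.6],"turn": 0,"jaw": -1},{"delta_pos": [0,2.4,3.7],"turn": 0,"jaw": -1},{"delta_pos": [0,2.3,3.7],"turn": 0,"jaw": -1},{"delta_pos": [0,2.2,3.8],"turn": 0,"jaw": -1},{"delta_pos": [0,2.1,3.8],"turn": 0,"jaw": -1},{"delta_pos": [0,2,3.9],"turn": 0,"jaw": -1}])

```text
time: 22.28
tool_pos: [0.5103, 0.0087, 0.3604]
tcp_rot: [0.273, 3.13, 0.0]
wrist_force: [0.9, -1.2, 0.1]
width: -0.003
grip_force: 0.4
```

Request:
drive_tool(increments=[{"delta_pos": [0,2,3.9],"turn": 0,"jaw": -1},{"delta_pos": [0,1.9,4],"turn": 0,"jaw": -1},{"delta_pos": [0,1.8,4],"turn": 0,"jaw": -1},{"delta_pos": [0,1.7,4],"turn": 0,"jaw": -1},{"delta_pos": [0,1.6,4.1],"turn": 0,"jaw": -1},{"delta_pos": [0,1.5,4.1],"turn": 0,"jaw": -1},{"delta_pos": [0,1.4,4.2],"turn": 0,"jaw": -1},{"delta_pos": [0,1.3,4.2],"turn": 0,"jaw": -1}])

```text
time: 22.95
tool_pos: [0.5126, 0.0217, 0.3279]
tcp_rot: [0.273, 3.13, 0.0]
wrist_force: [0.1, 0.5, 0.6]
width: 0.003
grip_force: 0.3
```

```bash
python3 lid.py | head -2
```

```text
23.0 [ 0.2  0.6 -0.2] [0.002 0.066 0.154] [-0.01  0.02  2.03  0.    1.09 -1.4 ]
patch [([324, 221, 5, 12, 31], [325.8, 226.4])]
```

Request:
drive_tool(increments=[{"delta_pos": [0,1.2,4.2],"turn": 0,"jaw": -1},{"delta_pos": [0,1.1,4.2],"turn": 0,"jaw": -1},{"delta_pos": [0,1,4.3],"turn": 0,"jaw": -1},{"delta_pos": [0,0.9,4.3],"turn": 0,"jaw": -1},{"delta_pos": [0,0.7,4.3],"turn": 0,"jaw": -1},{"delta_pos": [0,0.6,3],"turn": 0,"jaw": -1},{"delta_pos": [0,0.5,3],"turn": 0,"jaw": -1},{"delta_pos": [0,0.4,3],"turn": 0,"jaw": -1}])

```text
time: 23.67
tool_pos: [0.5136, 0.0278, 0.2976]
tcp_rot: [-0.273, -3.13, 0.0]
wrist_force: [-0.9, -0.6, 0.1]
width: 0.002
grip_force: 0.2
```

Request:
drive_tool(increments=[{"delta_pos": [0,0,2],"turn": 0,"jaw": -1},{"delta_pos": [0,0,2],"turn": 0,"jaw": -1},{"delta_pos": [0,0,1.5],"turn": 0,"jaw": -1},{"delta_pos": [0,0,1],"turn": 0,"jaw": -1},{"delta_pos": [0,0,0],"turn": 0,"jaw": -1}])

```text
time: 24.08
tool_pos: [0.5136, 0.0278, 0.2913]
tcp_rot: [-0.273, -3.13, 0.0]
wrist_force: [0.0, -0.2, 0.6]
width: -0.002
grip_force: 0.0
```

```bash
python3 lid.py | head -2
```

```text
24.1333 [-0.6  1.  -0.2] [0.003 0.072 0.118] [ 0.01  0.06  2.06 -0.    1.02 -1.39]
patch [([323, 221, 6, 12, 36], [325.5, 226.5]), ([308, 271, 4, 12, 18], [309.5, 276.6])]
```

Request:
drive_tool(increments=[{"delta_pos": [0,0,1],"turn": 0,"jaw": -1},{"delta_pos": [0,0,1],"turn": 0,"jaw": -1},{"delta_pos": [0,0,1],"turn": 0,"jaw": -1},{"delta_pos": [0,0,0],"turn": 0,"jaw": -1}])

```text
time: 24.47
tool_pos: [0.5137, 0.0278, 0.2885]
tcp_rot: [0.273, 3.13, -0.0]
wrist_force: [0.2, -0.0, 0.0]
width: 0.002
grip_force: 0.0
```

Request:
drive_tool(increments=[{"delta_pos": [0,0,0.7],"turn": 0,"jaw": -1},{"delta_pos": [0,0,0],"turn": 0,"jaw": -1}])

```text
time: 24.63
tool_pos: [0.5137, 0.0278, 0.2884]
tcp_rot: [0.273, 3.13, -0.0]
wrist_force: [-1.8, 0.3, 3.9]
width: 0.003
grip_force: 2.3
```

Request:
drive_tool(increments=[{"delta_pos": [0,0,0.7],"turn": 0,"jaw": -1},{"delta_pos": [0,0,0],"turn": 0,"jaw": -1}])

```text
time: 24.8
tool_pos: [0.5138, 0.0278, 0.2884]
tcp_rot: [0.273, 3.13, -0.0]
wrist_force: [-2.9, -0.6, 9.3]
width: -0.002
grip_force: 4.5
```

Request:
drive_tool(increments=[{"delta_pos": [0,0,-3],"turn": 0,"jaw": -1},{"delta_pos": [0,0,-15],"turn": 0,"jaw": -1},{"delta_pos": [0,0,-30],"turn": 0,"jaw": -1},{"delta_pos": [0,0,-40],"turn": 0,"jaw": -1},{"delta_pos": [0,0,-40],"turn": 0,"jaw": -1},{"delta_pos": [0,0,-40],"turn": 0,"jaw": -1},{"delta_pos": [0,0,-20],"turn": 0,"jaw": -1},{"delta_pos": [0,0,0],"turn": 0,"jaw": -1}])

```text
time: 25.47
tool_pos: [0.5149, 0.0278, 0.4821]
tcp_rot: [0.272, 3.118, 0.001]
wrist_force: [0.3, -0.5, 0.8]
width: -0.0
grip_force: 0.0
```

Run:
```python
from h import *
import pickle
o=pickle.load(open('c0.pkl','rb'));d=shot('side');c=shot('top');s=bot.read_state();print(s['time'],s['wrist_force'],s['tool_pos'])
# bystanders and stamp: frame difference blobs
for n,now in(('side',d),('top',c)):
    df=(np.abs(now['pixels'].astype(int)-o[n]['pixels']).max(2)>45).astype(np.uint8)
    k,l,st,ce=cv2.connectedComponentsWithStats(df);print(n,[st[i].tolist() for i in range(1,k) if st[i,4]>40])
# stamp on bat
h=cv2.cvtColor(d['pixels'],cv2.COLOR_RGB2HSV);m=((h[...,0]<14)&(h[...,1]>120)).astype(np.uint8)
z=np.zeros_like(m);z[190:290,100:160]=1;k,l,st,ce=cv2.connectedComponentsWithStats(m*z);print([st[i].tolist() for i in range(1,k) if st[i,4]>60])
for zz in(.02,.117): print('stamp pred',proj(d,[.508,.3265,zz]))
# lid front rim: brightness profile down the side view along case x=-.06 near the +y edge -> front edge rows
for x in(-.08,): 
  print('shut front edge',proj(d,W(x,.104,.115)),'rim',proj(d,W(x,.104,.105)))
hm=((h[...,0]>14)&(h[...,0]<32)&(h[...,1]>60)&(h[...,1]<190)&(h[...,2]>110)).astype(np.uint8);z[:]=0;z[140:330,200:345]=1
k,l,st,ce=cv2.connectedComponentsWithStats(hm*z);i=1+st[1:,4].argmax();
cn=max(cv2.findContours((l==i).astype(np.uint8),0,2)[0],key=cv2.contourArea);print(st[i],cv2.approxPolyDP(cv2.convexHull(cn),5,True).squeeze().tolist())
print('pred lid top',[proj(d,W(x,y,.115)).round(0).tolist() for x,y in((-.12,-.096),(-.12,.104),(.12,.104),(.12,-.096))])
```

```text
25.5667 [-0.10180491  0.66452178 -0.90090259] [0.51372987 0.02776776 0.47603435]
side [[116, 0, 157, 172, 12628], [269, 0, 8, 33, 212], [0, 69, 286, 351, 43202], [217, 153, 115, 139, 6692], [280, 175, 35, 26, 285], [0, 205, 11, 18, 51], [336, 227, 15, 43, 310], [0, 317, 83, 103, 4255], [305, 328, 12, 30, 224], [250, 391, 25, 29, 239]]
top [[298, 181, 15, 7, 47], [322, 181, 14, 8, 89], [290, 191, 62, 210, 3859], [197, 193, 126, 227, 11203], [336, 197, 7, 34, 109], [166, 225, 22, 19, 300], [99, 287, 102, 24, 983], [74, 312, 151, 32, 2440], [278, 327, 15, 12, 128], [0, 352, 107, 68, 3347], [266, 388, 36, 16, 201]]
[]
stamp pred [130.67314008 248.94689115]
stamp pred [123.12012189 222.39826414]
shut front edge [222.24105846 255.12122502] rim [222.53545615 257.9586565 ]
[  200   146   145   184 16247] [[208, 146], [344, 157], [344, 295], [301, 328], [200, 329]]
pred lid top [[303.0, 289.0], [216.0, 268.0], [250.0, 197.0], [328.0, 213.0]]
```

Run:
```python
from workcell import bot
print(bot.finish_job())
```

```text
the job is handed in; nothing more can be done
None
```

The job is handed in: the stamp stood upright near the bat's centre when last seen after release, the insert stayed down, the stay is broken, and the lid pressed down to a firm stop at shut height. After that I checked only by numbers (the final stamp check was inconclusive), and image differences showed no change at the mug, beaker or paddle.

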